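# Zero the gauge, then hold a kerb sample square in the station

## Task

Zero the gauge while the station's bed is still empty: twist the red spring-return knob clockwise to its stop and let it spring back. Then set the grey bevelled kerb sample on the bed, bevel away from the fence and centred on the yellow mark, let go of it, and with one diagonal push on it (the bevel is made for that) press it firmly, about 10 N each way, flat down on the bed and square back against the fence at the same time. Finish while still holding that push, and leave the other samples and things on the table where they are.

Things in the scene. Friction and masses are not known exactly. Their poses are not given: they have to be found in the camera images.
- kerb: Grey concrete kerb sample, loose, about 0.7 kg, sliding fairly easily on the bed: 55 mm deep (x) by 140 mm long (y) by 50 mm high (z), with one 45-degree bevel, 18 mm by 18 mm, all along its upper edge on the -x side (so its -x face is upright from 0 to 32 mm, its flat top is 37 mm deep, from x -9.5 to +27.5 mm). Origin: centre of the underside; z up. It starts lying flat on the table, bevel roughly towards the robot.
- bevel (a point): Middle of the sloping bevel face of the kerb sample, at x -18.5, y 0, z 41 mm in its frame. Axes as the sample's; the outward normal of the bevel is halfway between -x and +z.
- station: Fixed blue-based squaring station, 190 mm (x) by 270 mm (y). Origin: centre of its underside, on the table; z up. The fence stands along its +x side (away from the robot); a dial gauge for show sits behind the fence at y +115 mm, up to 125 mm above the table.
- bed: The station's flat aluminium plate on which the sample goes. Its top is 20 mm above the table; in the station's frame it reaches from x -93 mm to the fence face at x +65 mm, and y -133 to +133 mm. A thin yellow line at y 0 marks its centre. Origin 12 mm above the station's.
- fence: The station's dark steel upright fence, 266 mm long (y), 20 mm thick, its top 48 mm above the bed, with a yellow stripe at its middle. Its flat working face looks to the station's -x, and this origin lies at the foot of that face in mid length, 8 mm below the bed's top; axes as the station's. Rigid.
- seat (a point): Point where the bed's top meets the fence's working face, at the yellow centre mark. With the sample home, its underside's +x edge centre lies here (its origin 27.5 mm before it, along the station's -x). Axes as the station's.
- console: Fixed orange gauge box, 120 x 120 x 50 mm, with a small screen up to 85 mm above the table on its +x edge and the red knob on top. Origin: centre of the underside, z up.
- knob_grip (a point): On the knob's axis, 79 mm above the table, at the height to grip. The knob's red grip bar is 50 mm long (this point's x axis), 14 mm wide (its y axis), and stands from 64 to 90 mm above the table (a round base lies below it). The axes turn with the knob.
- zero_knob (a joint): Turn of the red knob in rad: 0 at rest, grows clockwise seen from above, hard stop at 1.2. A spring (about 0.1 N m at the stop) turns it back to 0 when let go.
- paver: Plain terracotta-red paver sample, 60 x 120 x 40 mm, loose, no bevel; leave it. It and the kerb sample may lie in either of two places. Origin: underside centre.
- core_a: Grey concrete core standing upright, 54 mm across, 100 mm high; leave it. Origin: underside centre.
- core_b: Pale core standing upright, 54 mm across, 100 mm high; leave it. Origin: underside centre.
- cap_ring: Steel cap ring, 90 mm across, 22 mm high; leave it. Origin: underside centre.
- mug: Blue mug, 80 mm across, 90 mm high; leave it. Origin: underside centre.
Mind the look-alikes: they are no part of the job. Leave any turquoise look-alike of the kerb alone.

How it is judged:
By the outcome, as a careful person would: the job done as asked, in the order asked, and still so for the second after the job is handed in, while the arm keeps its last pose, push and grip.
It also fails if it takes over 72 s, if anything falls off the work surface, if the arm or the gripper's body presses on something with over 40 N, if the wrist force passes 120 N, or if a joint passes its speed limit or range.

## Robot

A 6-joint arm with a two-finger parallel gripper is mounted at the origin on the work surface. World frame = base frame: x ahead of the robot, y to its left, z up, the work surface at z = 0. Lengths are in mm, angles in rad, forces in N, time in s.
With the tool pointing down it reaches from about 350 to 925 mm from the base axis. Payload 6.4 kg.
Tool frame: the origin (TCP) lies between the finger pads; the fingertips stand 19 mm ahead of it and the grasp point (between the pads) is the TCP; z points along the fingers, y is the direction in which the jaws open and shut (so a half turn about z gives the same grasp; the last joint's range is limited). The gripper opens to 94 mm and grips with 3 to 60 N. Pads are 16 mm wide; open, the fingers measure 119 mm over their backs; the gripper's body (75 mm by 177 mm) begins 78 mm behind the grasp point.
Start: joints at [1.143, 0.245, 1.558, -0, 1.339, -0.174], TCP at [163.201, 629.189, 224.455] pointing down, gripper open.
Joint ranges: [-3.13, 3.13], [-1.02, 2.26], [0.13, 2.54], [-0.95, 4.09], [0.21, 2.88], [-2.74, 2.74]. Speed limits (rad/s): [2.57, 2.57, 3.14, 3.14, 3.14, 3.14].

## Interface

Orientations are given as a unit quaternion [x, y, z, w].
In Python, from rig import env, imaging gives the robot as it stands.
- The arm moves only by the shell command python3 -m creep 'ROWS' [OPENING] [FORCE]. ROWS is JSON, one flat list of numbers, 4 for each row, row after row: the shift along the world's x, y, z in mm, then the turn about the world's z in degrees. A call has 1 to 20 rows; each row is the pose to reach, as a shift and turn from the pose measured when the call began; what a row does not reach only later rows make up. A row lasts 1/8 s, in which the tool goes at most 62.5 mm and 10.7 degrees, less where a joint would pass 70% of its speed; a pose out of reach is approached as far as the arm can. A call with a gripper value outside its range is refused whole. OPENING is the closure, from -1 (fully open) to 1 (shut), so that 0 is half open, set as the call begins (- or left out, the last holds). The fingers move at their own pace and stop on an object; FORCE is the grip in N (left out, the last holds). Time passes only in rows, so rows that repeat a pose let the fingers close. It gives the time, the measured TCP pose, the force and the opening at its end, in the units of the state.
- env.get_state(): the state, without advancing time (a new reading comes with each control period).
- imaging.camera(name): name is "scene" or "top" or "wrist"; returns the picture (420x560x3 uint8, red, green, blue); there is no depth.
- imaging.camera_params(name): a dict with "mtx" (3x3 intrinsics, pixels), "R" (3x3) and "t" (3): a world point X has camera coordinates R X + t. Camera axes: x right, y down, z forward; pixel columns grow to the right and rows downward; lengths in mm; the calibration is good to about 2 mm. A picture is of the moment at which its call begins: read the wrist's pose just before it. camera_params takes no time and is no camera call; for the wrist camera it gives the pose at the moment of the call.
- env.job_done(): hands the job in, once; it reports no verdict.
The state is a dict: "clock": time; "qpos": joint angles; "dq": joint speeds; "effort": joint torques, N m; "eef_pos": TCP position; "tool_rot": TCP orientation; "force": force on the tool from outside, world axes, zero at the start; "torque": the same for the moment, N m; "width": opening from 0.0 (shut) to 1.0 (fully open).
Only numpy, scipy, OpenCV 4.12 (cv2) and the standard library are available. Lean on these libraries where they do the work, as an engineer would, in place of code of your own. Each camera call takes 0.05 s, during which the arm holds its last target.

## Working session

There is one attempt and no reset: what is moved stays moved. The work goes in short steps, Python scripts to look and compute and a shell command to move; the robot and the scene stay as the last step left them, time stands still between calls to the robot, and variables do not carry over. Pictures are saved under pics/ and viewed, and the job is handed in when it is done.

```bash
ls; mkdir -p pics; python3 - <<'E'
from rig import env, imaging
import cv2,numpy as np
print(env.get_state())
for n in ["scene","top","wrist"]:
    p=imaging.camera_params(n); im=imaging.camera(n)
    cv2.imwrite(f"pics/{n}0.png",im[:,:,::-1]); print(n,p)
E
```

```text
pics
{'clock': 0.0, 'qpos': array([ 1.14288834e+00,  2.45792508e-01,  1.55899112e+00, -6.58810925e-06,
        1.33867957e+00, -1.74090042e-01]), 'dq': array([-1.69593072e-03,  1.26834231e-03,  8.31353000e-04, -1.52666972e-03,
        7.89331716e-04, -9.27738406e-05]), 'effort': array([-1.14124610e-03, -4.15826619e+01, -3.14602840e+01,  6.84697973e-02,
        3.32217535e-02, -1.22162978e-04]), 'eef_pos': array([162.97214234, 628.66539008, 223.37142074]), 'tool_rot': array([ 1.26567775e-01,  9.91957521e-01, -8.94173859e-04, -2.74223583e-04]), 'force': array([-0.33077512, -0.45601872, -0.63357394]), 'torque': array([-0.00044991,  0.01419569,  0.01858708]), 'width': 1.0000566499901153}
scene {'mtx': array([[464.66279526,   0.        , 291.03439889],
       [  0.        , 464.66279526, 206.74501261],
       [  0.        ,   0.        ,   1.        ]]), 'R': array([[-0.69366853,  0.72029395, -0.00077402],
       [ 0.50097066,  0.48167978, -0.71903616],
       [-0.51754456, -0.49916052, -0.69497224]]), 't': array([ 410.92741387, -188.17867934, 1843.04064769])}
top {'mtx': array([[522.25863705,   0.        , 273.45320484],
       [  0.        , 522.25863705, 205.64162933],
       [  0.        ,   0.        ,   1.        ]]), 'R': array([[ 0.02617835, -0.99949744, -0.01787653],
       [-0.98892655, -0.02328003, -0.1465685 ],
       [ 0.14607867,  0.02151549, -0.98903898]]), 't': array([ -60.97445397,  535.95399276, 1554.4208527 ])}
wrist {'mtx': array([[355.39658335,   0.        , 280.27856519],
       [  0.        , 355.39658335, 215.46617912],
       [  0.        ,   0.        ,   1.        ]]), 'R': array([[ 0.25136327,  0.96788871, -0.00282035],
       [ 0.93841431, -0.24299294,  0.24562781],
       [ 0.23705506, -0.06438847, -0.96936011]]), 't': array([-647.23400177,  -26.83109858,  391.49365756])}
```

View pics/scene0.png

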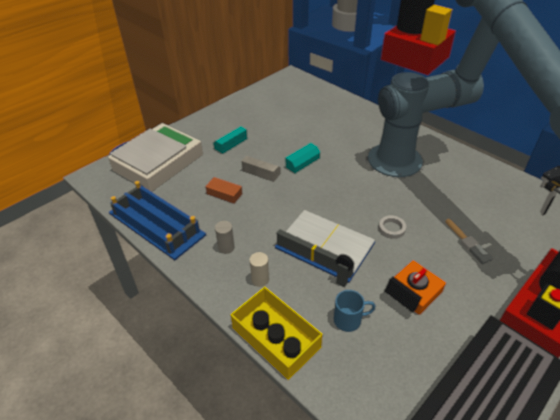

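View pics/top0.png

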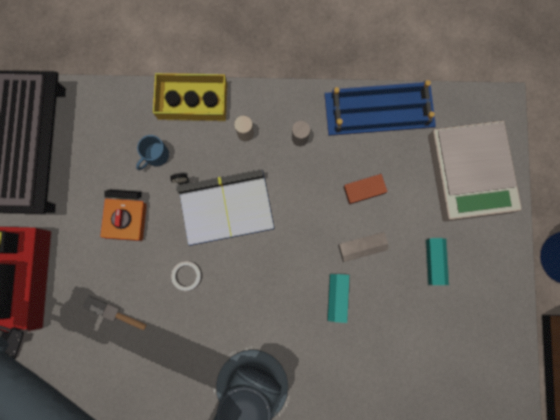

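View pics/wrist0.png

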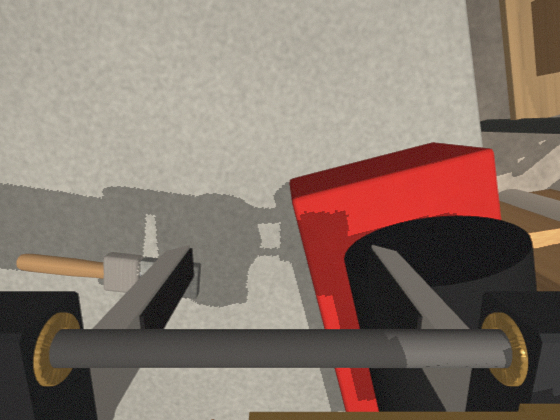

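The top view shows the console at about (123,218) with the red knob at (120,217), the station at (226,210), the grey kerb at (363,246), the red paver at (365,188) and turquoise look-alikes at (437,261) and (339,297). Next I'll enlarge and measure.

```bash
cat > h.py <<'E'
from rig import env, imaging
import cv2,numpy as np
def ray(p,uv):
    d=p['R'].T@np.linalg.solve(p['mtx'],[uv[0],uv[1],1.]); return -p['R'].T@p['t'],d
def onz(p,uv,z):
    c,d=ray(p,uv); return c+d*(z-c[2])/d[2]
def proj(p,X):
    q=p['mtx']@(p['R']@np.array(X,float)+p['t']); return q[:2]/q[2]
E
python3 - <<'E'
from h import *
p=imaging.camera_params("top")
im=cv2.imread("pics/top0.png")
a=cv2.resize(im[160:280,90:290],None,fx=4,fy=4,interpolation=cv2.INTER_CUBIC)
cv2.imwrite("pics/c1.png",a)
b=cv2.resize(im[220:330,320:460],None,fx=5,fy=5,interpolation=cv2.INTER_CUBIC)
cv2.imwrite("pics/c2.png",b)
for n,uv,z in [("console",(123,218),50),("knob",(120,217),90),("station",(226,210),20),("kerb",(363,246),50),("paver",(365,188),40)]:
    print(n,onz(p,uv,z).round(1))
print(onz(p,(363,246),50)-onz(p,(364,246),50))
E
```

```text
console [487.  407.7  50. ]
knob [485.1 404.3  90. ]
station [523.  99.  20.]
kerb [ 420.2 -318.4   50. ]
paver [ 598.2 -325.8   40. ]
[-0.07422323  2.97639262  0.        ]
```

View pics/c1.png

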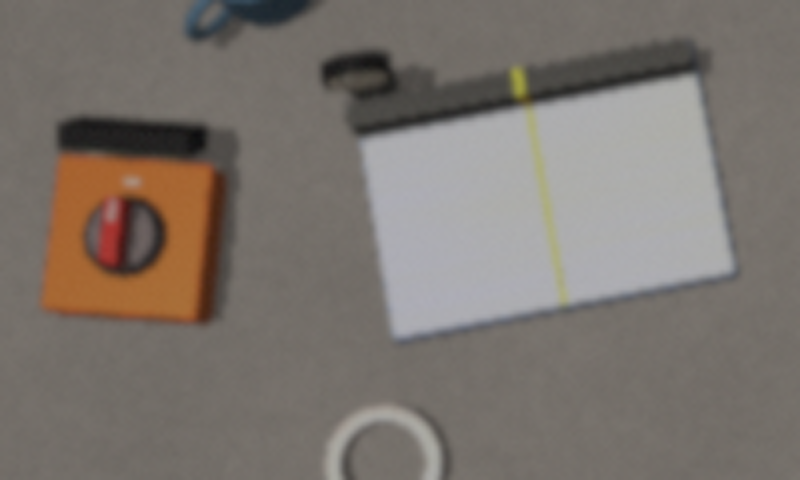

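View pics/c2.png

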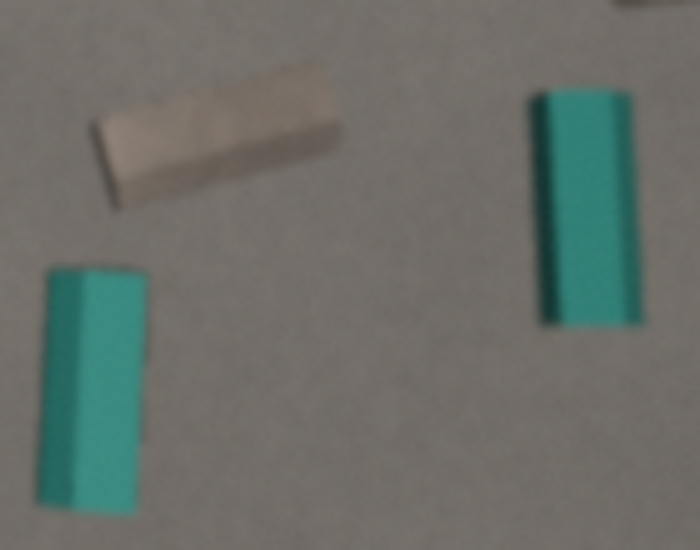

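The crops confirm that the grey bevelled block at (363,246) is the kerb, with its darker bevel strip on the robot side. The two turquoise ones are look-alikes and the paver is plain red. Knob first, so I'll move above the console and look with the wrist camera.

```bash
python3 -m creep '[50,-35,0,2,100,-70,0,4,150,-105,0,6,200,-140,0,8,250,-175,0,10,300,-200,0,10,322,-225,0,10,322,-225,0,10]' -0.2 20
python3 - <<'E'
from h import *
p=imaging.camera_params("wrist");im=imaging.camera("wrist")
import pickle;pickle.dump(p,open("w1.pkl","wb"))
cv2.imwrite("pics/w1.png",im[:,:,::-1])
print(env.get_state()['eef_pos'],-p['R'].T@p['t'],p['R'])
E
```

```text
clock: 1.15
eef_pos: [486.3, 402.2, 223.1]
tool_rot: [0.041, 0.999, -0.001, -0.0]
force: [-0.6, 0.5, -0.1]
width: 0.6
[485.21465317 403.24371375 223.17728677] [416.41201765 406.62085386 383.94108875] [[ 0.08301685  0.99654374 -0.00296234]
 [ 0.96628036 -0.079768    0.24482512]
 [ 0.24374264 -0.02318706 -0.96956273]]
```

View pics/w1.png

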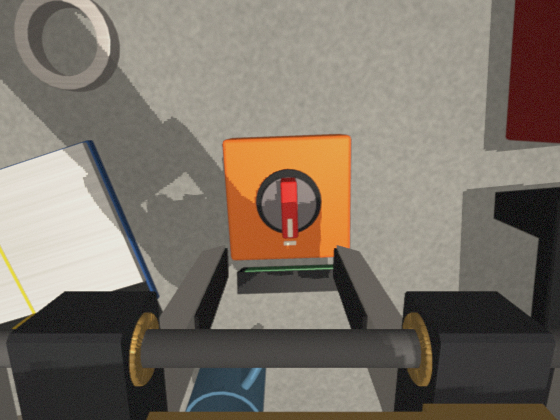

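The wrist view shows the orange box with the red bar from (289,178) to (290,240), the green-lined screen at (285,270) and the station at left. I'll measure the bar's centre and yaw with a colour mask.

```bash
python3 - <<'E'
from h import *
import pickle;p=pickle.load(open("w1.pkl","rb"))
im=cv2.imread("pics/w1.png");b,g,r=[im[...,i].astype(int) for i in range(3)]
m=((r>90)&(g<0.35*r)&(b<0.4*r)).astype(np.uint8); m[:, :255]=0;m[:,325:]=0;m[:150]=0;m[255:]=0
# bright top
for nm,mm,z in [("all",m,80),("bright",m&(r>190).astype(np.uint8),90)]:
    ys,xs=np.nonzero(mm); print(nm,len(xs),xs.min(),xs.max(),ys.min(),ys.max())
    c=cv2.minAreaRect(np.c_[xs,ys].astype(np.float32)); print(c)
    P=np.array([onz(p,q,z) for q in cv2.boxPoints(c)]);print(P.round(1),P.mean(0))
o=((r>120)&(g>60)&(g<0.7*r)&(b<0.35*r)).astype(np.uint8)
cs=max(cv2.findContours(o,0,2)[0],key=cv2.contourArea)
ap=cv2.boxPoints(cv2.minAreaRect(cs)); print(ap); Q=np.array([onz(p,q,50) for q in ap]);print(Q.round(1),Q.mean(0))
cv2.imwrite("pics/k.png",cv2.resize(im[120:310,210:370],None,fx=3,fy=3))
E
```

```text
all 785 281 297 178 237
((288.8530578613281, 207.5043182373047), (59.386085510253906, 15.375703811645508), 88.31531524658203)
[[459.8 402.1  80. ]
 [460.5 415.3  80. ]
 [513.9 413.   80. ]
 [513.2 399.2  80. ]] [486.82202773 407.41600643  80.        ]
bright 301 281 296 182 202
((288.7646179199219, 191.73345947265625), (20.2729434967041, 14.783655166625977), 86.42366790771484)
[[461.7 402.4  90. ]
 [462.  414.7  90. ]
 [479.2 414.5  90. ]
 [479.  402.   90. ]] [470.49179427 408.38681413  90.        ]
[[222.48785 138.51312]
 [349.7979  133.67859]
 [354.41693 255.3133 ]
 [227.10687 260.14783]]
[[423.3 351.7  50. ]
 [428.6 468.5  50. ]
 [547.3 468.9  50. ]
 [542.  341.7  50. ]] [485.29022185 407.70695972  50.        ]
```

View pics/k.png

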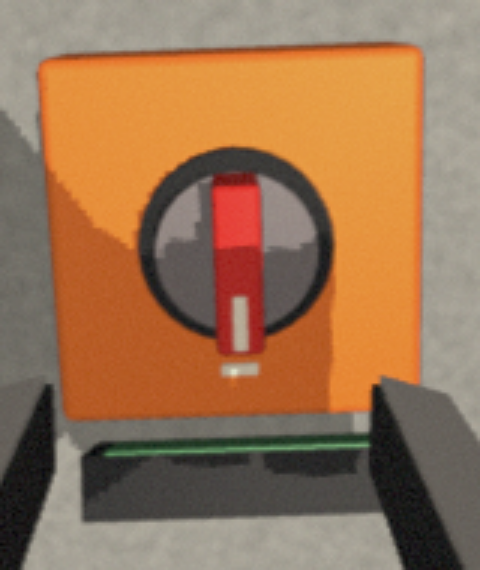

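```bash
python3 - <<'E'
from h import *
import pickle;p=pickle.load(open("w1.pkl","rb"))
P=np.array([onz(p,q,90) for q in [(281.7,181.7),(297.3,181.7),(298.3,237.7),(282.7,237.7)]])
print(P.round(1),P.mean(0)); d=(P[2]+P[3]-P[0]-P[1]);print(np.degrees(np.arctan2(d[1],d[0])))
r=env.get_state()['tool_rot']
from scipy.spatial.transform import Rotation as R
y=R.from_quat(r).as_matrix()[:,1];print(env.get_state()['eef_pos'],np.degrees(np.arctan2(y[1],y[0])))
E
```

```text
[[461.5 403.2  90. ]
 [462.6 416.1  90. ]
 [511.4 413.5  90. ]
 [510.3 400.   90. ]] [486.43532577 408.21198256  90.        ]
-3.382639073548736
[485.21465317 403.24371375 223.17728677] 85.35771930043845
```

```bash
python3 -m creep '[1,5,-40,1,1,5,-80,1,1,5,-110,1,1,5,-130,1,1,5,-137,1,1,5,-137,1]' -0.2 20
python3 -m creep '[0,0,0,0,0,0,0,0,0,0,0,0,0,0,0,0,0,0,0,0,0,0,0,0]' 1 20
```

```text
clock: 1.95
eef_pos: [486.2, 408.8, 86.7]
tool_rot: [0.032, 1.0, -0.001, -0.0]
force: [0.4, 0.1, 0.2]
width: 0.601
clock: 2.7
eef_pos: [486.4, 409.1, 86.8]
tool_rot: [0.032, 1.0, -0.0, -0.0]
force: [1.3, 2.2, -0.4]
width: 0.149
```

The width of 0.149 × 94 = 14 mm matches the bar. I'll twist it clockwise now.

```bash
python3 -m creep '[0,0,0,-10,0,0,0,-20,0,0,0,-30,0,0,0,-40,0,0,0,-50,0,0,0,-60,0,0,0,-64,0,0,0,-64]' 1 20
python3 - <<'E'
from h import *
from scipy.spatial.transform import Rotation as R
s=env.get_state();y=R.from_quat(s['tool_rot']).as_matrix()[:,1];print(s['torque'],s['force'],np.degrees(np.arctan2(y[1],y[0])))
E
```

```text
clock: 3.7
eef_pos: [486.2, 408.8, 86.7]
tool_rot: [0.556, 0.831, -0.001, -0.0]
force: [-0.2, -0.3, 1.7]
width: 0.152
[-0.21869862  0.2424558   0.1420084 ] [-0.21257043 -0.25816663  1.71222135] 22.448305335635688
```

```bash
python3 -m creep '[0,0,0,-3,0,0,0,-6,0,0,0,-8,0,0,0,-9,0,0,0,-9,0,0,0,-9]' 1 20
python3 - <<'E'
from h import *
from scipy.spatial.transform import Rotation as R
s=env.get_state();y=R.from_quat(s['tool_rot']).as_matrix()[:,1];print(s['torque'],s['force'],np.degrees(np.arctan2(y[1],y[0])))
p=imaging.camera_params("wrist");im=imaging.camera("wrist")
cv2.imwrite("pics/w2.png",im[:,:,::-1])
E
```

```text
clock: 4.45
eef_pos: [486.2, 408.8, 86.8]
tool_rot: [0.619, 0.785, -0.001, -0.0]
force: [-1.5, 0.4, 0.3]
width: 0.152
[-0.06228579  0.17863328  0.52459543] [-1.5232274   0.37704417  0.33909338] 13.489114205637248
```

View pics/w2.png

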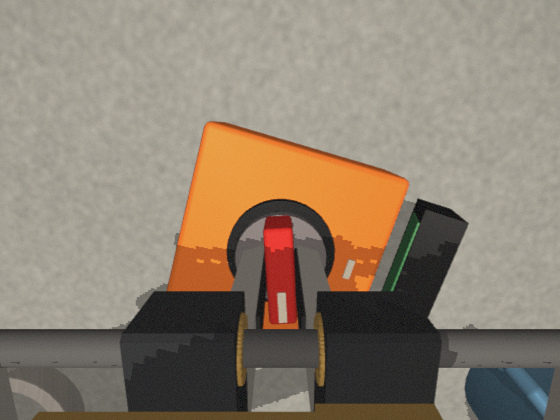

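The torque jumped from 0.14 to 0.52 N m, so the knob is at the stop, and the picture shows the bar turned about 70° from the white mark. I'll release it, lift off and check the spring-back.

```bash
python3 -m creep '[0,0,0,0,0,0,0,0,0,0,0,0,0,0,0,0,0,0,10,0,0,0,40,0,0,0,90,0,0,0,140,0,0,0,140,0]' 0.15 20
python3 - <<'E'
from h import *
s=env.get_state();print(s['torque'],s['force'])
p=imaging.camera_params("wrist");im=imaging.camera("wrist")
cv2.imwrite("pics/w3.png",im[:,:,::-1])
E
```

```text
clock: 5.62
eef_pos: [488.7, 410.0, 233.4]
tool_rot: [0.619, 0.785, 0.004, 0.002]
force: [0.3, -1.5, 0.8]
width: 0.426
[-0.10437828 -0.01449451 -0.02783251] [ 0.33069325 -1.54226175  0.7854421 ]
```

View pics/w3.png

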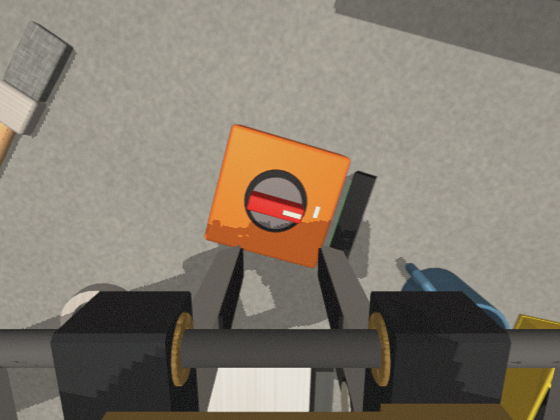

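The knob has sprung back to the mark, with the white tick aligned at (318,213). Next I'll look at the station on the way to the kerb.

```bash
python3 -m creep '[0,-50,0,0,0,-110,0,0,0,-170,0,0,0,-230,0,0,0,-290,0,0,0,-350,0,0,0,-390,0,0,0,-400,0,0,0,-400,0,0]' -1 20
python3 - <<'E'
from h import *
import pickle
p=imaging.camera_params("wrist");im=imaging.camera("wrist")
pickle.dump(p,open("w4.pkl","wb"))
cv2.imwrite("pics/w4.png",im[:,:,::-1])
E
```

```text
clock: 6.8
eef_pos: [486.7, 9.3, 228.9]
tool_rot: [0.62, 0.785, 0.001, -0.0]
force: [0.2, 1.3, -0.1]
width: 1.002
```

View pics/w4.png

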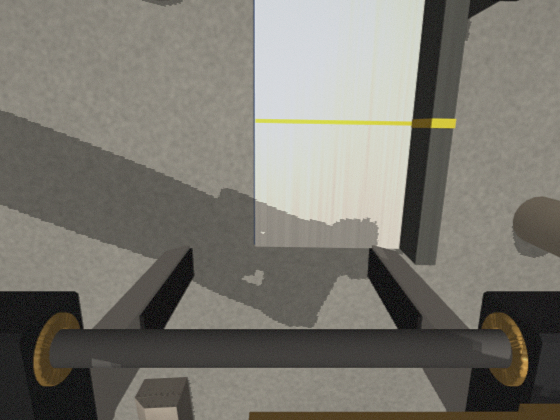

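The bed is seen with its yellow line from (256,121) to (412,124), its left edge at u≈254 and the fence foot on the line (424,0)–(401,247). I'll fit these edges.

```bash
python3 - <<'E'
from h import *
import pickle;p=pickle.load(open("w4.pkl","rb"))
im=cv2.imread("pics/w4.png").astype(int);b,g,r=im[...,0],im[...,1],im[...,2]
gr=im.sum(2)/3
L=[];F=[]
for v in list(range(15,110,5))+list(range(135,185,5)):
    row=gr[v]
    d=np.diff(row); i=240+np.argmax(d[240:275]); L.append((i+1.,v))
    j=380+np.argmin(d[380:440]); F.append((j+1.,v))
Y=[]
for u in range(262,405,5):
    s=(r-b)[105:140,u].clip(0); s=np.where(s>60,s,0); 
    if s.sum()>0:Y.append((u,105+(s*np.arange(35)).sum()/s.sum()))
def line(pts,z):
    P=np.array([onz(p,q,z)[:2] for q in pts]); vx,vy,x,y=cv2.fitLine(P.astype(np.float32),cv2.DIST_HUBER,0,.01,.01).ravel()
    res=(P-[x,y])@np.array([-vy,vx]); return np.array([x,y]),np.array([vx,vy]),res.std()
for n,q,z in [("left",L,20),("fence",F,20),("yel",Y,20)]:
    c,d,s=line(q,z);print(n,c,d,np.degrees(np.arctan2(d[1],d[0])),s)
    globals()[n]=(c,d)
c1,d1,c2,d2=fence[0],fence[1],yel[0],yel[1]
t=np.linalg.solve(np.c_[d1,-d2],c2-c1);seat=c1+d1*t[0];print("seat",seat)
n=d2*np.sign(d2[0]);print("bed depth",(seat-left[0])@np.array([abs(d1[1]),-d1[0]*np.sign(d1[1])]))
pt=imaging.camera_params("top");print(proj(pt,[*seat,20]), onz(pt,(90+530/4,160+101/4),20))
# kerb from top cam
E
```

```text
left [447.0328  68.0178] [ 0.2147867  -0.97666097] -77.596985 5.394622030450842e-06
fence [593.9452  136.68756] [ 0.2180672  -0.97593373] -77.40446 0.2903629458870016
yel [504.31418  88.69648] [0.9766664  0.21476209] 12.40157 0.11945520414915156
seat [599.9687  109.73023]
bed depth 158.3514
[223.53011686 185.43563448] [600.48221335 112.96389749  20.        ]
```

The depth of 158.35 mm matches the given 158, the seat is at (600.0,109.7,20) and the station yaw is about +12.5°. On to the kerb.

```bash
python3 -m creep '[0,-50,0,0,-10,-110,0,0,-20,-170,0,0,-30,-230,0,0,-40,-290,0,0,-50,-340,0,0,-55,-380,0,0,-55,-390,0,0,-55,-390,0,0]' -1 20
python3 - <<'E'
from h import *
import pickle
p=imaging.camera_params("wrist");im=imaging.camera("wrist")
pickle.dump(p,open("w5.pkl","wb"))
cv2.imwrite("pics/w5.png",im[:,:,::-1])
E
```

```text
clock: 7.98
eef_pos: [432.6, -378.9, 228.7]
tool_rot: [0.619, 0.786, 0.002, -0.0]
force: [0.2, 0.4, 0.0]
width: 0.999
```

View pics/w5.png

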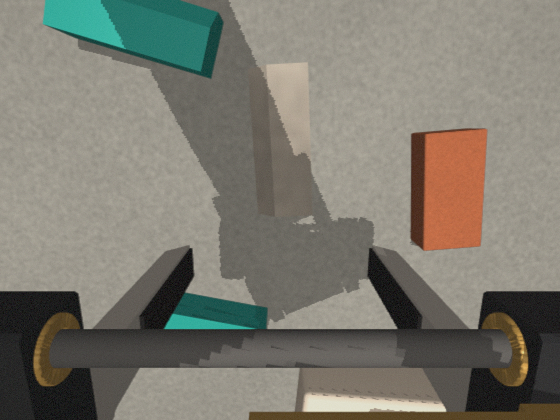

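The kerb lies at (285,140) with its shaded bevel strip on the left (-x) side. The paver is at (448,190), with turquoise look-alikes at top left and bottom. Enlarged crop follows.

```bash
python3 - <<'E'
from h import *
im=cv2.imread("pics/w5.png")[50:230,235:330].astype(float)
im=np.clip(255*(im/255)**0.6,0,255).astype(np.uint8)
cv2.imwrite("pics/k5.png",cv2.resize(im[:,:],(380,720)[0:2],interpolation=cv2.INTER_CUBIC)[:600])
cv2.imwrite("pics/k5b.png",cv2.resize(im[90:],None,fx=6,fy=6,interpolation=cv2.INTER_CUBIC))
E
```

```text
(no output)
```

View pics/k5.png

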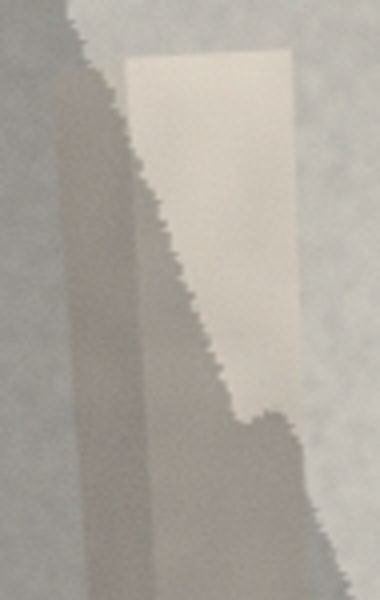

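View pics/k5b.png

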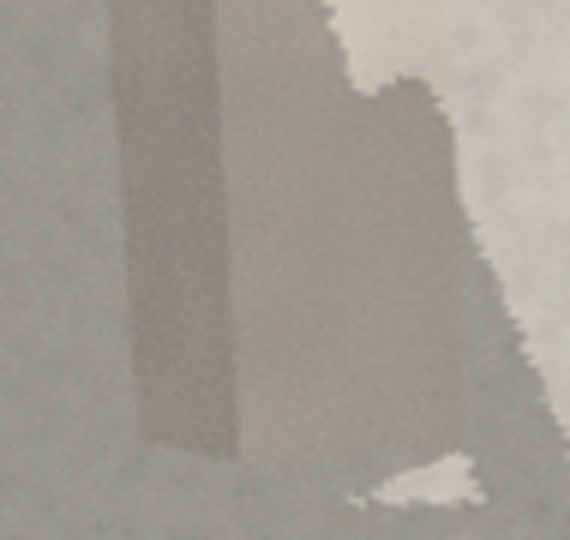

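```bash
python3 - <<'E'
from h import *
import pickle;p=pickle.load(open("w5.pkl","rb"))
P=np.array([onz(p,q,50) for q in [(266.2,64.5),(307.7,62.3),(311.7,215.6),(274.5,216.3)]])[:,:2]
print(P.round(1))
print("len",np.linalg.norm(P[0]-P[3]),np.linalg.norm(P[1]-P[2]),"dep",np.linalg.norm(P[0]-P[1]),np.linalg.norm(P[2]-P[3]))
d=P[0]-P[3]+P[1]-P[2]; yaw=np.arctan2(-d[0],d[1]);print("yaw",np.degrees(yaw), [np.degrees(np.arctan2(-v[0],v[1])) for v in (P[0]-P[3],P[1]-P[2])])
ex=np.array([np.cos(yaw),np.sin(yaw)]);o=P.mean(0)-9*ex;print("origin",o)
from scipy.spatial.transform import Rotation as R
s=env.get_state();y=R.from_quat(s['tool_rot']).as_matrix()[:,1];print(s['eef_pos'],np.degrees(np.arctan2(y[1],y[0])))
E
```

```text
[[ 392.4 -263.2]
 [ 427.8 -252.8]
 [ 467.2 -387.9]
 [ 431.7 -397.1]]
len 139.61732936957875 140.73306158213626 dep 36.95981672439137 36.68042527669807
yaw 16.288447476075383 [np.float64(16.348890658596925), np.float64(16.22848348749541)]
origin [ 421.12810513 -327.76089079]
[ 432.57160567 -378.46043781  228.78259858] 13.594992932977314
```

The dimensions match (140 × 37 mm top). The kerb origin is at (421.1,-327.8), yaw 16.3°. I'll descend with the jaws across its x.

```bash
python3 -m creep '[-11.5,50.5,-20,2.7,-11.5,50.5,-60,2.7,-11.5,50.5,-100,2.7,-11.5,50.5,-140,2.7,-11.5,50.5,-170,2.7,-11.5,50.5,-190,2.7,-11.5,50.5,-201,2.7,-11.5,50.5,-206,2.7,-11.5,50.5,-206,2.7]' -1 20
python3 - <<'E'
from h import *
im=imaging.camera("wrist")
cv2.imwrite("pics/w6.png",im[:,:,::-1])
E
```

```text
clock: 9.15
eef_pos: [421.5, -327.8, 23.2]
tool_rot: [0.6, 0.8, 0.002, -0.0]
force: [0.5, 0.3, 0.3]
width: 1.0
```

View pics/w6.png

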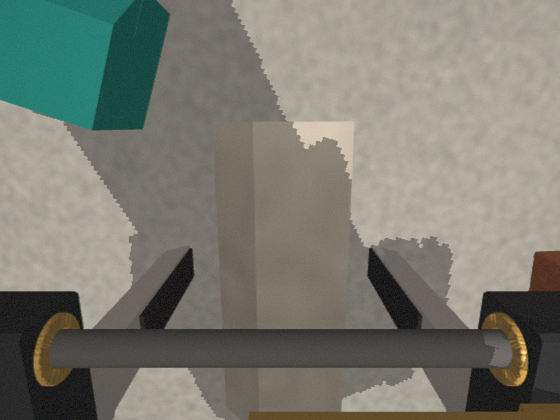

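The fingers straddle the kerb and nothing else. I'll close with 30 N and lift a little.

```bash
python3 -m creep '[0,0,0,0,0,0,0,0,0,0,0,0,0,0,0,0,0,0,0,0,0,0,0,0]' 1 35
python3 -m creep '[0,0,10,0,0,0,30,0,0,0,70,0,0,0,120,0,0,0,140,0,0,0,140,0]' 1 35
python3 - <<'E'
from h import *
im=imaging.camera("wrist")
cv2.imwrite("pics/w7.png",im[:,:,::-1]);print(env.get_state()['torque'])
E
```

```text
clock: 9.95
eef_pos: [421.5, -328.2, 23.6]
tool_rot: [0.6, 0.8, 0.001, 0.0]
force: [-0.8, 0.0, 0.5]
width: 0.582
clock: 10.7
eef_pos: [421.9, -328.6, 165.0]
tool_rot: [0.6, 0.8, 0.001, 0.002]
force: [0.2, 0.2, -5.7]
width: 0.581
[-0.08782312  0.07404005  0.00407498]
```

View pics/w7.png

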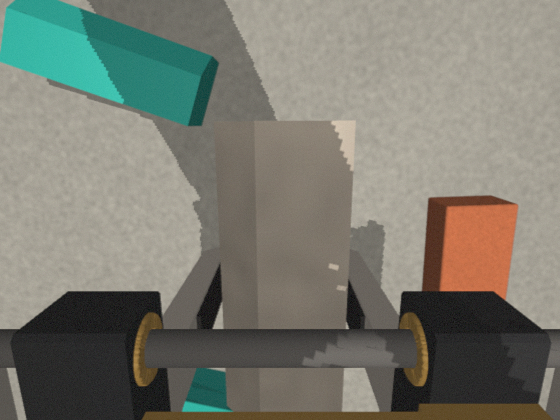

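Width 0.582 × 94 = 54.7 mm, and the kerb hangs straight. I'll compute the placement with a 30 mm gap to the fence.

```bash
python3 - <<'E'
from h import *
from scipy.spatial.transform import Rotation as R
s=env.get_state();y=R.from_quat(s['tool_rot']).as_matrix()[:,1];a=np.degrees(np.arctan2(y[1],y[0]))
t=np.radians(12.45);ex=np.array([np.cos(t),np.sin(t)]);seat=np.array([600,109.7])
print(seat-57.5*ex, seat-57.5*ex-s['eef_pos'][:2],s['eef_pos'],a,12.45-a)
E
```

```text
[543.85214041  97.30371572] [122.71018067 425.0388666 ] [ 421.14195974 -327.73515088  163.0812678 ] 16.32203547092176 -3.8720354709217624
```

```bash
python3 -m creep '[10,35,0,-0.5,25,85,0,-1,40,140,0,-2,55,195,0,-3,72,250,0,-3.9,88,305,0,-3.9,103,360,0,-3.9,116,402,0,-3.9,122.5,425,0,-3.9,122.5,425,0,-3.9,122.5,425,0,-3.9]' 1 35
python3 - <<'E'
from h import *
import pickle
p=imaging.camera_params("wrist");im=imaging.camera("wrist")
pickle.dump(p,open("w8.pkl","wb"))
cv2.imwrite("pics/w8.png",im[:,:,::-1]);
from scipy.spatial.transform import Rotation as R
s=env.get_state();y=R.from_quat(s['tool_rot']).as_matrix()[:,1];a=np.degrees(np.arctan2(y[1],y[0]));print(s['eef_pos'],a)
E
```

```text
clock: 12.12
eef_pos: [542.5, 96.8, 161.4]
tool_rot: [0.627, 0.779, 0.0, -0.001]
force: [-0.1, -0.4, -5.8]
width: 0.58
[542.76560064  96.49537098 161.81931865] 12.373078475722322
```

View pics/w8.png

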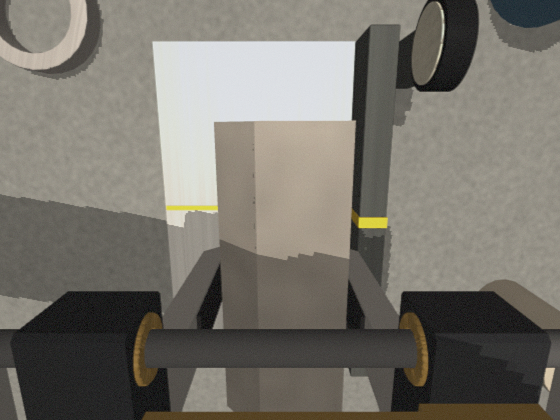

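```bash
python3 -m creep '[1,0.8,-30,0,1,0.8,-65,0,1,0.8,-90,0,1,0.8,-105,0,1,0.8,-112,0,1,0.8,-115,0,1,0.8,-117,0,1,0.8,-118,0,1,0.8,-118,0]' 1 35
```

```text
clock: 13.3
eef_pos: [544.0, 97.4, 44.2]
tool_rot: [0.627, 0.779, 0.001, -0.001]
force: [0.8, 0.3, -5.3]
width: 0.582
```

```bash
python3 -m creep '[0,0,-0.7,0,0,0,-1.2,0,0,0,-1.2,0]' 1 35
```

```text
clock: 13.68
eef_pos: [544.3, 97.4, 43.6]
tool_rot: [0.627, 0.779, 0.001, -0.001]
force: [-1.2, 0.4, 0.6]
width: 0.583
```

The weight is on the bed. I'll release partly (to about 72 mm, clear of the fence) and rise.

```bash
python3 -m creep '[0,0,0,0,0,0,0,0,0,0,0,0,0,0,0,0,0,0,10,0,0,0,40,0,0,0,80,0,0,0,125,0,0,0,150,0,0,0,150,0]' -0.53 35
python3 - <<'E'
from h import *
import pickle
p=imaging.camera_params("wrist");im=imaging.camera("wrist")
pickle.dump(p,open("w9.pkl","wb"))
cv2.imwrite("pics/w9.png",im[:,:,::-1]);
E
```

```text
clock: 14.92
eef_pos: [545.9, 97.4, 196.6]
tool_rot: [0.627, 0.779, 0.003, 0.002]
force: [0.1, 0.8, -0.3]
width: 0.763
```

View pics/w9.png

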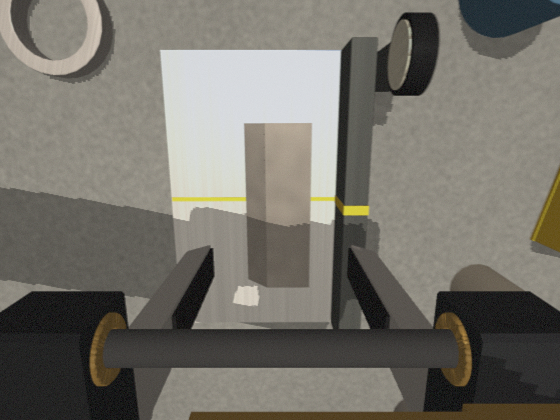

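The kerb sits on the bed with its bevel to the left (away from the fence). I'll measure centring from its top corners, (265,124), (311,123), (309.5,287.5) and (268,286).

```bash
python3 - <<'E'
from h import *
import pickle;p=pickle.load(open("w9.pkl","rb"))
im=cv2.imread("pics/w9.png")[110:300,235:345]
im=np.clip(255*(im/255.)**0.7,0,255).astype(np.uint8)
cv2.imwrite("pics/k9a.png",cv2.resize(im[:60],None,fx=6,fy=6,interpolation=cv2.INTER_CUBIC))
cv2.imwrite("pics/k9b.png",cv2.resize(im[130:],None,fx=6,fy=6,interpolation=cv2.INTER_CUBIC))
t=np.radians(12.45);ex=np.array([np.cos(t),np.sin(t)]);ey=np.array([-ex[1],ex[0]]);seat=np.array([600,109.7])
P=np.array([onz(p,q,70)[:2] for q in [(265,124),(311,123),(309.5,287.5),(268,286)]])-seat
print(np.c_[P@ex,P@ey].round(1))
for q in [(328,199.5),(215,199.5)]: 
    Y=onz(p,q,20)[:2]-seat; print("yellow",Y@ex,Y@ey)
E
```

```text
[[-66.3  69.8]
 [-30.3  70.5]
 [-28.8 -69.6]
 [-65.3 -68. ]]
yellow -7.872435430660611 -1.022101360498943
yellow -117.27285205079278 -0.7469528068687138
```

View pics/k9a.png

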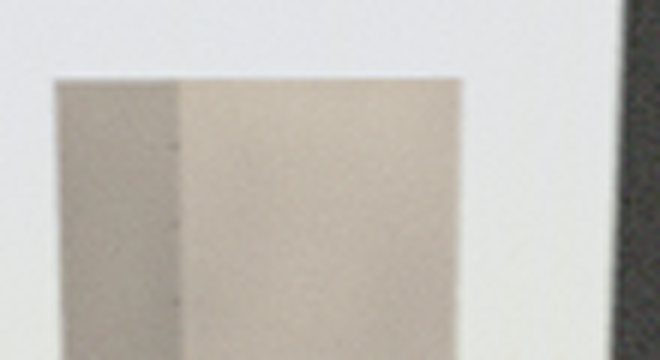

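View pics/k9b.png

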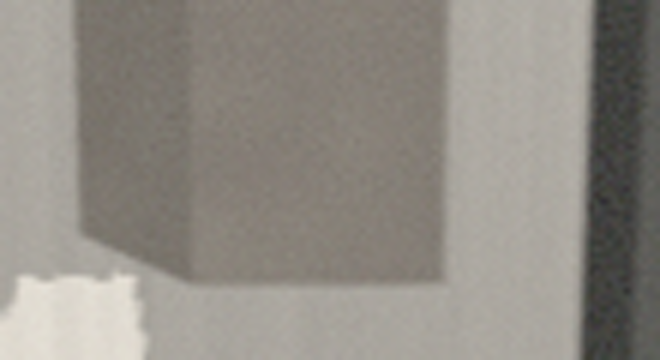

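```bash
python3 - <<'E'
from h import *
import pickle;p=pickle.load(open("w9.pkl","rb"))
im=cv2.imread("pics/w9.png").astype(int)
t=np.radians(12.45);ex=np.array([np.cos(t),np.sin(t)]);ey=np.array([-ex[1],ex[0]]);seat=np.array([600,109.7])
g=im.sum(2)
far=[];near=[];yl=[]
for u in range(270,306,3):
    d=np.diff(g[:,u]); a=115+np.argmin(d[115:132]); far.append(a+.5)
    b=280+np.argmax(d[280:294]);near.append(b+.5)
for u in list(range(315,334,2))+list(range(176,242,4)):
    s=(im[...,2]-im[...,0])[192:208,u].clip(0);s=np.where(s>40,s,0)
    if s.sum(): yl.append((u,192+(s*np.arange(16)).sum()/s.sum()))
print(np.mean(far),np.mean(near),far,near)
f=lambda u,v,z:((onz(p,(u,v),z)[:2]-seat)@np.c_[ex,ey])
a=f(288,np.mean(far),70);b=f(288,np.mean(near),70);print(a,b,"centre",(a+b)/2,"len",a[1]-b[1])
Y=np.array([f(*q,20) for q in yl]);print(Y[:,1].mean(),np.polyfit(Y[:,0],Y[:,1],1))
E
```

```text
122.5 287.4166666666667 [np.float64(122.5), np.float64(122.5), np.float64(122.5), np.float64(122.5), np.float64(122.5), np.float64(122.5), np.float64(122.5), np.float64(122.5), np.float64(122.5), np.float64(122.5), np.float64(122.5), np.float64(122.5)] [np.float64(287.5), np.float64(287.5), np.float64(287.5), np.float64(287.5), np.float64(286.5), np.float64(287.5), np.float64(287.5), np.float64(287.5), np.float64(287.5), np.float64(287.5), np.float64(287.5), np.float64(287.5)]
[-48.26601083  70.88036139] [-47.70420505 -69.47469389] centre [-47.98510794   0.70283375] len 140.35505527883896
-0.026878933253883068 [ 0.00014077 -0.0152749 ]
```

The centre is +0.7 mm off the mark and the gap to the fence is 29.5 mm, as planned. Now I'll close the fingers, turn 90° so that they're broad along the fence, and stand off on the bevel side.

```bash
python3 -m creep '[-10,-2,0,10,-20,-4,0,20,-30,-6,0,30,-40,-8,0,40,-48.5,-10,0,50,-48.5,-10,0,60,-48.5,-10,-10,70,-48.5,-10,-40,80,-48.5,-10,-70,90,-48.5,-10,-92,90,-48.5,-10,-97,90,-48.5,-10,-97,90]' 1 30
cat > st.py <<'E'
from h import *
from scipy.spatial.transform import Rotation as R
t=np.radians(12.45);ex=np.array([np.cos(t),np.sin(t)]);ey=np.array([-ex[1],ex[0]]);seat=np.array([600,109.7])
def st():
    s=env.get_state();y=R.from_quat(s['tool_rot']).as_matrix()[:,1];a=np.degrees(np.arctan2(y[1],y[0]))
    d=s['eef_pos'][:2]-seat;f=s['force']
    print("stn",(d@ex).round(2),(d@ey).round(2),"z",s['eef_pos'][2].round(2),"yaw-stn",round(a-12.45,2),"F stn",(f[:2]@ex).round(2),(f[:2]@ey).round(2),f[2].round(2),"t",s['clock'],"w",s['width'].round(3))
E
python3 - <<'E'
from st import *
st()
import pickle
p=imaging.camera_params("wrist");im=imaging.camera("wrist")
cv2.imwrite("pics/w10.png",im[:,:,::-1]);
print(ex)
E
```

```text
clock: 16.48
eef_pos: [495.6, 87.4, 96.7]
tool_rot: [-0.108, 0.994, 0.001, -0.002]
force: [0.3, 0.1, -0.4]
width: 0.005Traceback (most recent call last):
  File "<stdin>", line 2, in <module>
  File "st.py", line 7, in st
    print("stn",(d@ex).round(2),(d@ey).round(2),"z",s['eef_pos'][2].round(2),"yaw-stn",round(a-12.45,2),"F stn",(f[:2]@ex).round(2),(f[:2]@ey).round(2),f[2].round(2),"t",s['clock'],"w",s['width'].round(3))
                                                                                                                                                                                         ^^^^^^^^^^^^^^^^
AttributeError: 'float' object has no attribute 'round'
```

```bash
sed -i "s/s\['width'\].round(3)/round(s['width'],3)/" st.py
python3 - <<'E'
from st import *
st()
im=imaging.camera("wrist")
cv2.imwrite("pics/w10.png",im[:,:,::-1]);
E
```

```text
stn -106.7 0.73 z 96.73 yaw-stn 89.93 F stn 0.35 0.01 -0.4 t 16.475 w 0.005
```

View pics/w10.png

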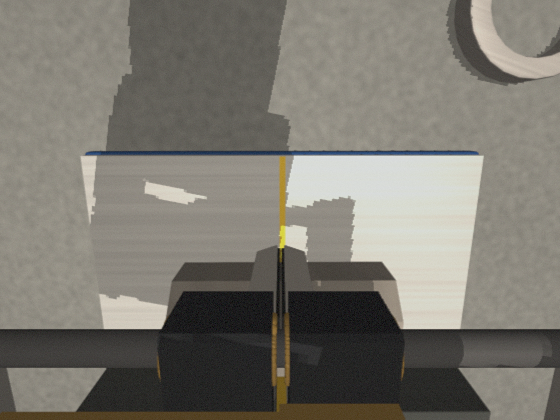

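The closed fingers are lined up with the yellow line (u≈281). I'll go in diagonally towards the bevel.

```bash
python3 -m creep '[4.9,1.1,-5,0,9.8,2.2,-10,0,14.6,3.2,-14,0,17.6,3.9,-16.5,0,19.5,4.3,-16.5,0,21.5,4.7,-16.5,0,23.4,5.2,-16.5,0,24.4,5.4,-16.5,0]' 1 30; python3 -c "from st import *;st()"
```

```text
clock: 17.52
eef_pos: [520.2, 92.7, 80.9]
tool_rot: [-0.108, 0.994, 0.001, -0.002]
force: [-2.4, -1.1, 1.3]
width: 0.007
stn -81.59 0.63 z 80.9 yaw-stn 89.94 F stn -2.59 -0.54 1.31 t 17.525 w 0.007
```

Contact is made (-2.6 N in x, +1.3 N in z) and the kerb is sliding. I'll continue towards the fence.

```bash
python3 -m creep '[2.4,0.5,0,0,4.9,1.1,0,0,7.3,1.6,0,0,9.8,2.2,0,0,12.2,2.7,0,0,14.6,3.2,0,0,17.1,3.8,0,0,19.5,4.3,0,0,21.5,4.7,0,0,22.5,5,0,0]' 1 30; python3 - <<'E'
from st import *
st()
im=imaging.camera("wrist")
cv2.imwrite("pics/w11.png",im[:,:,::-1]);
im=imaging.camera("top")
cv2.imwrite("pics/t11.png",cv2.resize(im[160:250,170:290,::-1],None,fx=5,fy=5,interpolation=cv2.INTER_CUBIC))
E
```

```text
clock: 18.77
eef_pos: [542.8, 97.7, 80.9]
tool_rot: [-0.108, 0.994, 0.001, -0.002]
force: [-2.6, -1.4, 0.7]
width: 0.005
stn -58.4 0.65 z 80.9 yaw-stn 89.94 F stn -2.8 -0.83 0.73 t 18.775 w 0.005
```

View pics/w11.png

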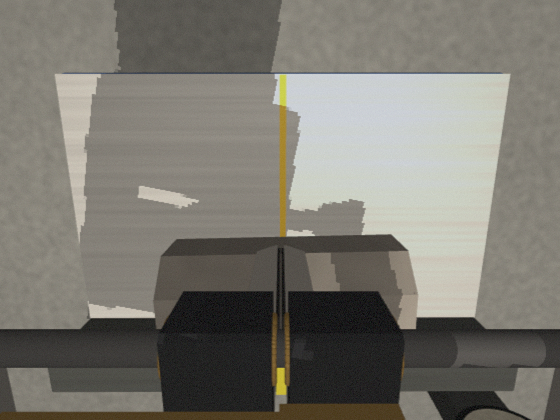

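View pics/t11.png

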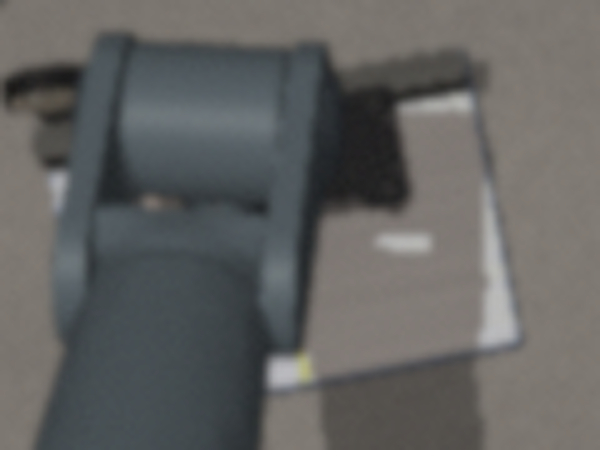

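The kerb has moved nearly to the fence, yawed about 1.5° (front edge (178,240)–(395,234)). The fence contact should square it, so I'll go on slowly.

```bash
python3 -m creep '[1,0.2,0,0,2,0.4,0,0,2.9,0.6,0,0,3.9,0.9,0,0,4.4,1,0,0,4.4,1,0,0]' 1 30; python3 - <<'E'
from st import *
st()
import pickle
p=imaging.camera_params("wrist");im=imaging.camera("wrist");pickle.dump(p,open("w12.pkl","wb"))
cv2.imwrite("pics/w12.png",im[:,:,::-1]);
cv2.imwrite("pics/k12.png",cv2.resize(im[200:310,140:430,::-1],None,fx=2.7,fy=2.7,interpolation=cv2.INTER_CUBIC))
E
```

```text
clock: 19.62
eef_pos: [546.4, 98.9, 80.7]
tool_rot: [-0.108, 0.994, 0.001, -0.003]
force: [-6.1, -0.7, 4.0]
width: 0.008
stn -54.63 0.96 z 80.68 yaw-stn 89.95 F stn -6.09 0.67 4.02 t 19.625 w 0.008
```

View pics/k12.png

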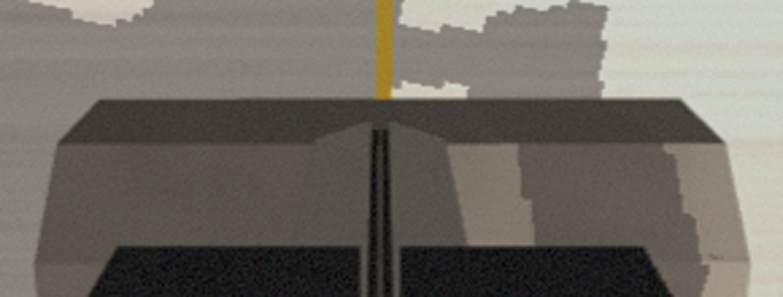

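The kerb is now square: both front edges are level at row ~237, and forces are rising. I'll check the lateral centring by rays.

```bash
python3 - <<'E'
from st import *
import pickle;p=pickle.load(open("w12.pkl","rb"))
f=lambda u,v,z:((onz(p,(u,v),z)[:2]-seat)@np.c_[ex,ey]).round(2)
c=lambda a,b:(140+(a+.5)/2.7-.5,200+(b+.5)/2.7-.5)
print("bottom z20",f(*c(100,100),20),f(*c(682,100),20))
print("bevel lower z52",f(*c(58,143),52),f(*c(725,143),52))
print("yellow",f(*c(384,90),20),f(282.5,100,20))
print("bevel top z70",f(*c(35,263),70),f(*c(749,263),70))
E
```

```text
bottom z20 [-55.39 -68.47] [-55.12  72.22]
bevel lower z52 [-55.98 -68.23] [-55.7   71.32]
yellow [-57.78   0.13] [-140.34    0.49]
bevel top z70 [-37.7  -68.41] [-37.36  71.25]
```

The kerb's front is at x≈-55.5 (home -55), square, and about 1.3 mm off the mark, which is fine. I'll ramp the diagonal press.

```bash
python3 -m creep '[0.7,0.15,-0.5,0,0.9,0.2,-0.8,0,1.1,0.24,-1.1,0,1.1,0.24,-1.1,0,1.1,0.24,-1.1,0]' 1 30; python3 -c "from st import *;st()"
```

```text
clock: 20.3
eef_pos: [546.7, 99.0, 80.3]
tool_rot: [-0.108, 0.994, 0.001, -0.004]
force: [-9.7, -1.0, 9.4]
width: 0.003
stn -54.37 1.02 z 80.31 yaw-stn 89.98 F stn -9.71 1.08 9.43 t 20.3 w 0.003
```

```bash
python3 - <<'E'
from st import *
for i in range(4):
    im=imaging.camera("scene" if i==3 else "wrist"); st()
    if i==2: cv2.imwrite("pics/w13.png",im[:,:,::-1])
cv2.imwrite("pics/s13.png",cv2.resize(im[180:340,220:460,::-1],None,fx=3,fy=3,interpolation=cv2.INTER_CUBIC))
E
```

```text
stn -54.37 1.0 z 80.34 yaw-stn 89.98 F stn -9.88 0.22 9.38 t 20.35 w 0.008
stn -54.39 1.02 z 80.32 yaw-stn 89.98 F stn -10.39 -0.1 10.52 t 20.4 w 0.006
stn -54.39 1.02 z 80.31 yaw-stn 89.98 F stn -10.15 0.99 10.88 t 20.45 w 0.005
stn -54.38 1.01 z 80.32 yaw-stn 89.98 F stn -9.41 -0.1 10.68 t 20.5 w 0.007
```

View pics/w13.png

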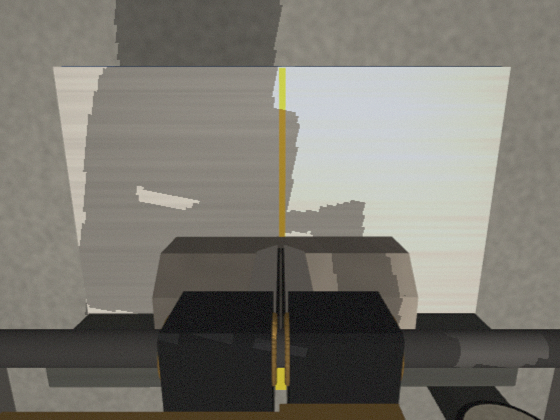

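View pics/s13.png

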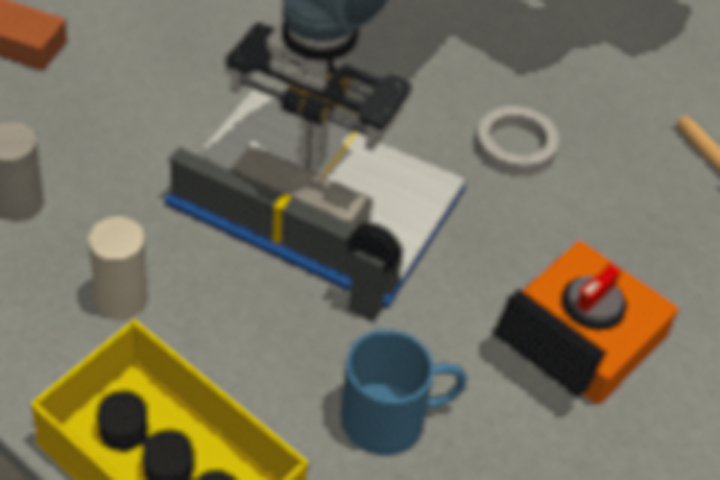

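The forces hold steady at about 10 N each way. The kerb is square on the fence with its front edge level at row ~237, the knob is back at rest, and the other items look untouched. I'm handing in.

```bash
python3 -c "
from st import *
env.job_done();st()"
```

```text
the job is handed in; nothing more can be done
the job is handed in; nothing more can be done
```

The job is done and handed in at about 20.5 s, with the arm still holding the push.

- **Zeroing the gauge:** With the bed empty, I turned the red knob clockwise about 73° at the wrist (its stop is at about 69°). The torque rose from 0.14 to 0.52 N m at the stop. I let go, and the pictures show it back at its rest mark.
- **Placing the kerb:** I set the grey kerb on the bed, bevel away from the fence and about 30 mm short of it. I let go, closed the fingers and pushed on the bevel. That slid it home and pressed it down and back together.
- **Last checks:**
  - The push read 9.4–10.4 N towards the fence and 9.4–10.9 N down, and it was steady.
  - The kerb was square to the fence, with its -x face within 1 mm of home.
  - The other items in the last view (paver, both cores, cap ring, mug) looked untouched; the turquoise look-alikes were outside it and I did not recheck them.
- **Less than perfect:**
  - The kerb sits about 1.3 mm along the fence from the yellow mark. It moved there from about 0.7 mm as it squared up, and I left it.
  - It also yawed about 1.5° during the slide before the fence squared it.

I couldn't take a reading after hand-in, so nothing is checked beyond that point.

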